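# Heft the returned tins and hold up the full one

### The job

Three identical closed salt tins have come back in the shallow cardboard carton, and only one of them is still full. Lift them out one at a time, feel which is the heaviest, and stand the two lighter ones upright in the low steel tray for topping up, setting them down rather than dropping them and leaving the bottle, the jar and the food can where they are. Finish while holding the heaviest tin up in the gripper, upright and still, its underside at least 15 cm above the table, for the packer to take: do not put it down or let go at the end.

Things in the scene. Friction and masses are not known exactly. Their poses are not given: they have to be found in the camera images.
- tin_1: One of three identical closed round steel tins, upright, slip-on lid: 62 mm diameter, 120 mm tall, straight wall, 62 to 64 mm across (lid: top 22 mm, same width). Origin: centre of its underside; z up to the lid. They differ only in hidden weight: the full one 0.51 to 0.56 kg, the other two 0.21 to 0.31 kg each; name and place tell nothing. They start in the carton with gaps of 35 mm or more between them.
- tin_2: One of three identical closed round steel tins, upright, slip-on lid: 62 mm diameter, 120 mm tall, straight wall, 62 to 64 mm across (lid: top 22 mm, same width). Origin: centre of its underside; z up to the lid. They differ only in hidden weight: the full one 0.51 to 0.56 kg, the other two 0.21 to 0.31 kg each; name and place tell nothing. They start in the carton with gaps of 35 mm or more between them.
- tin_3: One of three identical closed round steel tins, upright, slip-on lid: 62 mm diameter, 120 mm tall, straight wall, 62 to 64 mm across (lid: top 22 mm, same width). Origin: centre of its underside; z up to the lid. They differ only in hidden weight: the full one 0.51 to 0.56 kg, the other two 0.21 to 0.31 kg each; name and place tell nothing. They start in the carton with gaps of 35 mm or more between them.
- carton: Shallow open cardboard carton, fixed to the table, brown, 200 mm (its x) by 320 mm (its y), walls 60 mm high and 4 mm thick. Origin: centre of its underside on the table; its inner floor is 4 mm up, and the tins stand on it. It may be on the robot's left or right, turned by up to 0.3 rad.
- tray: Low steel catering tray, fixed to the table, empty, 176 mm (its x) by 325 mm (its y), rim 26 mm high, floor and wall 3 mm thick. Origin: centre of its underside, on the table. On the other side from the carton, turned by up to 0.3 rad. Holds all three tins in a row along its y (e.g. at -0.1, 0, 0.1 m); a tin may wait in it while others are compared.
- oil_bottle: Bystander: closed bottle of cooking oil with a yellow cap, 76 mm diameter, 250 mm tall, loose, beyond the carton and tray. Origin: centre of its underside.
- food_can: Bystander: food can with a blank paper label, 74 mm diameter, 75 mm tall, loose, beyond the carton and tray. Origin: centre of its underside.
- jar: Bystander: closed amber glass jar with a white lid, 72 mm diameter, 100 mm tall, loose, beyond the carton and tray. Origin: centre of its underside.
Things that resemble listed ones, but are neither listed nor needed, are in the scene too. Leave any red look-alike of the tin_2 alone.

How it is judged:
By the outcome, as a careful person would: the job done as asked, in the order asked, and still so for the second after the job is handed in, while the arm keeps its last pose, push and grip.
It also fails if it takes over 72 s, if anything falls off the work surface, if the arm or the gripper's body presses on something with over 40 N, if the wrist force passes 120 N, or if a joint passes its speed limit or range.

### The arm

A 6-joint arm with a two-finger parallel gripper is mounted at the origin on the work surface. World frame = base frame: x ahead of the robot, y to its left, z up, the work surface at z = 0. Lengths are in mm, angles in rad, forces in N, time in s.
With the tool pointing down it reaches from about 300 to 775 mm from the base axis. Payload 14.6 kg.
Tool frame: the origin (TCP) lies on the centre line of the jaws, within the pads' length; the fingertips stand 11 mm ahead of it and the grasp point (between the pads) lies 8 mm behind it (bot.tips_ahead is the distance from the TCP to the fingertips, in mm); y points along the fingers, x is the direction in which the jaws open and shut, and the axes are right-handed (so a half turn about y gives the same grasp; the last joint's range is limited). The gripper opens to 85 mm and grips with 20 to 120 N. Pads are 22 mm wide; open, the fingers measure 114 mm over their backs; the gripper's body (76 mm by 85 mm) begins 54 mm behind the grasp point. The pads swing forward as they close: fully open they stand 13 mm farther back than shut.
Start: joints at [-1.37, 0.3, 1.521, -0, 1.321, -0.067], TCP at [145.529, -530.387, 242.281] pointing down, gripper open.
Joint ranges: [-3.03, 3.03], [-0.79, 2.21], [0.23, 2.52], [-1.04, 4.18], [0, 3.07], [-2.55, 2.55]. Speed limits (rad/s): [2.22, 2.22, 2.57, 3.14, 3.14, 3.14].

### API

Orientations are given as a 3x3 rotation matrix whose columns are the frame's x, y, z axes.
In Python, from workcell import bot gives the robot as it stands. The module is installed in compiled form; this text tells all that it offers.
- The arm moves only by the shell command python3 -m crank 'ROWS' [FORCE]. ROWS is JSON, a list of rows, each a list of 5 numbers: the closure, from 0 (fully open) to 1 (shut), then the shift along the tool's x, y, z in mm, then the turn about the tool's y in rad. In form: [[claw, tx, ty, tz, spin], ...]. A call has 1 to 10 rows; each row shifts and turns the pose as measured when the row begins, along the tool's axes as they then stand; what a row does not reach is not made up. A row lasts 1/12 s, in which the tool goes at most 41.7 mm and 7.16 degrees, less where a joint would pass 70% of its speed; a pose out of reach is approached as far as the arm can. A call with a gripper value outside its range is refused whole. The fingers move at their own pace and stop on an object; FORCE is the grip in N (left out, the last holds). Time passes only in rows, so rows that do not move let the fingers close. It gives the time, the measured TCP pose, the force and the opening at its end, in the units of the state.
- bot.read_state(): the state, without advancing time (a new reading comes with each control period).
- bot.capture(name): name is "scene" or "side" or "wrist"; returns the picture (400x640x3 uint8, red, green, blue); there is no depth.
- bot.camera_info(name): a dict with "camera_matrix" (3x3 intrinsics, pixels), "position" and "attitude" of the camera in the world. Camera axes: x right, y down, z forward; pixel columns grow to the right and rows downward; lengths in mm; the calibration is good to about 2 mm. The wrist camera is an equidistant fisheye: a pixel r from the principal point sees the ray r / f radians off the axis. A picture is of the moment at which its call begins: read the wrist's pose just before it. camera_info takes no time and is no camera call; for the wrist camera it gives the pose at the moment of the call.
- bot.finish_job(): hands the job in, once; it reports no verdict.
The state is a dict: "clock": time; "joints": joint angles; "qd": joint speeds; "joint_torque": joint torques, N m; "ee_pos": TCP position; "eef_rot": TCP orientation; "contact_force": force on the tool from outside, world axes, zero at the start; "torque": the same for the moment, N m; "opening": finger opening in mm.
Only numpy, scipy, OpenCV 4.12 (cv2) and the standard library are available. Lean on these libraries where they do the work, as an engineer would, in place of code of your own. Each camera call takes 0.05 s, during which the arm holds its last target.

## Working session

There is one attempt and no reset: what is moved stays moved. The work goes in short steps, Python scripts to look and compute and a shell command to move; the robot and the scene stay as the last step left them, time stands still between calls to the robot, and variables do not carry over. Pictures are saved under pics/ and viewed, and the job is handed in when it is done.

```bash
mkdir -p pics; python3 - <<'E'
from workcell import bot
import cv2,numpy as np
np.set_printoptions(precision=4,suppress=True)
s=bot.read_state();print(s)
for n in("scene","side"):
    im=bot.capture(n);cv2.imwrite(f"pics/{n}0.png",im[:,:,::-1]);print(n,bot.camera_info(n))
E
```

```text
{'clock': 0.0, 'joints': array([-1.3696,  0.3005,  1.5216, -0.    ,  1.3207, -0.0666]), 'qd': array([0.0018, 0.0002, 0.0015, 0.0004, 0.002 , 0.    ]), 'joint_torque': array([  0.0007, -54.3499, -36.1792,  -0.    ,   0.0041,   0.    ]), 'ee_pos': array([ 145.4683, -530.1772,  241.7192]), 'eef_rot': array([[ 0.2646, -0.0003,  0.9644],
       [-0.9644,  0.0011,  0.2646],
       [-0.0012, -1.    ,  0.    ]]), 'contact_force': array([ 0.1814,  1.0705, -0.1053]), 'torque': array([0.0442, 0.0332, 0.0069]), 'opening': 85.2954973598345}
scene {'camera_matrix': array([[388.3578,   0.    , 323.1238],
       [  0.    , 388.3578, 201.3145],
       [  0.    ,   0.    ,   1.    ]]), 'position': array([1316.2946,  150.8471,  700.0644]), 'attitude': array([[-0.25  ,  0.6528, -0.7151],
       [ 0.9682,  0.1651, -0.1879],
       [-0.0046, -0.7393, -0.6733]])}
side {'camera_matrix': array([[474.1244,   0.    , 318.31  ],
       [  0.    , 474.1244, 196.6114],
       [  0.    ,   0.    ,   1.    ]]), 'position': array([ 557.4203,  841.7196, 1125.5299]), 'attitude': array([[-0.9986, -0.0357,  0.0392],
       [-0.0525,  0.767 , -0.6395],
       [-0.0072, -0.6406, -0.7678]])}
```

View pics/scene0.png

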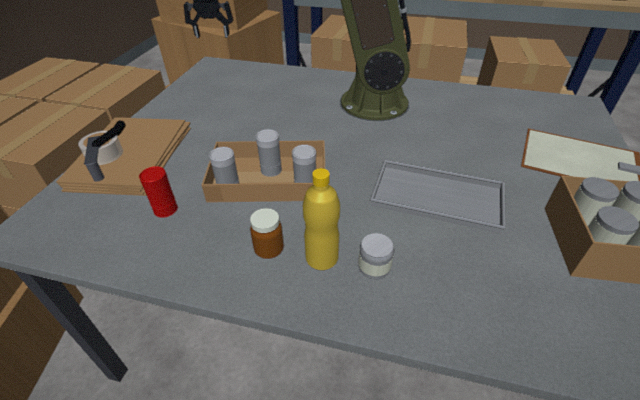

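View pics/side0.png

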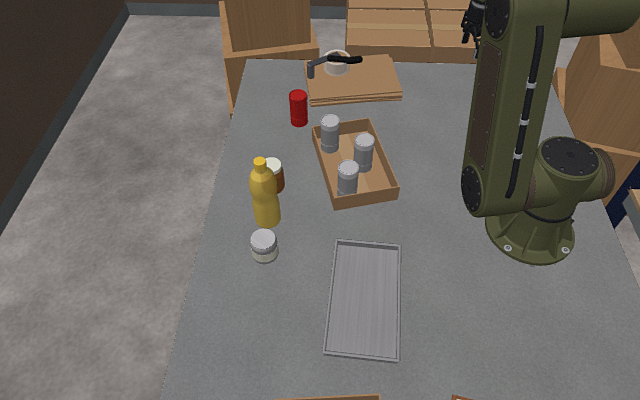

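Scene view: the three grey tins stand in the shallow carton at about (223,165), (268,150) and (304,163). The same tins in the side view are at (330,130), (364,150) and (347,177). Look-alikes: the red can at scene (158,190), and the tall box of wide tins at (600,205), which sits outside the shallow carton. Only the three grey ones in the shallow carton fit. I'll enlarge to confirm.

```bash
python3 - <<'E'
import cv2,numpy as np
a=cv2.imread("pics/scene0.png")[120:210,190:340]; b=cv2.imread("pics/side0.png")[100:215,300:410]
a=cv2.resize(a,None,fx=5,fy=5,interpolation=cv2.INTER_CUBIC);cv2.imwrite("pics/crop_a.png",a)
b=cv2.resize(b,None,fx=5,fy=5,interpolation=cv2.INTER_CUBIC);cv2.imwrite("pics/crop_b.png",b)
E
```

```text
(no output)
```

View pics/crop_a.png

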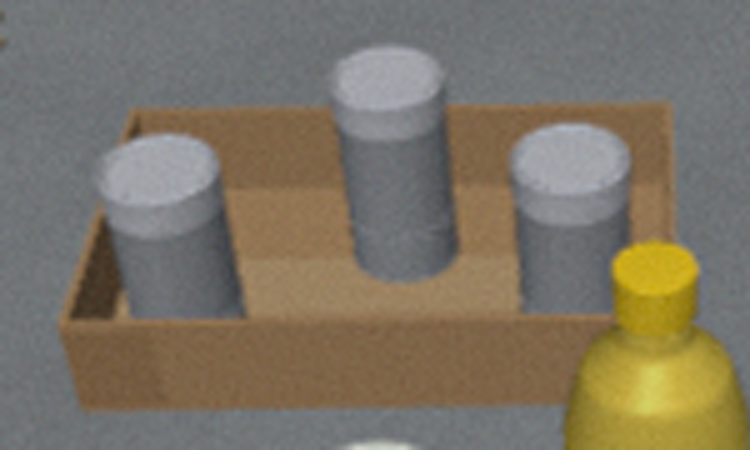

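View pics/crop_b.png

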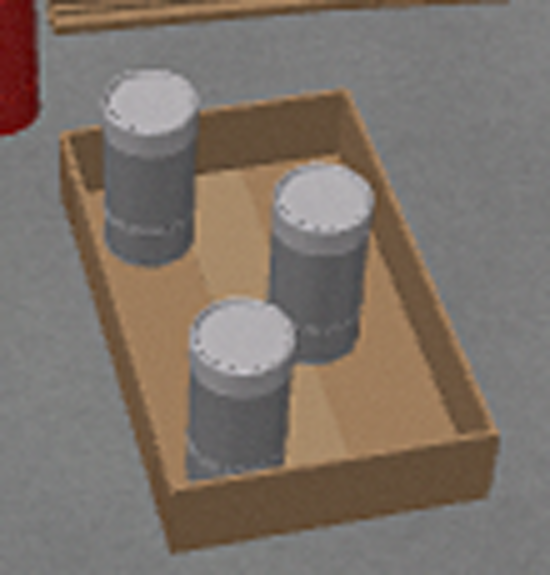

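The crops show three identical grey tins in the carton: A is the far one (scene left), B the middle one and C the near one (scene right). I'll now triangulate the lid tops and the tray.

```bash
cat > h.py <<'E'
import numpy as np,cv2
from workcell import bot
np.set_printoptions(precision=4,suppress=True)
def ray(n,px):
    c=bot.camera_info(n);K=c["camera_matrix"];d=c["attitude"]@np.linalg.solve(K,[px[0],px[1],1.]);return c["position"],d
def onz(n,px,z):
    p,d=ray(n,px);return p+d*(z-p[2])/d[2]
def tri(p1,p2):
    A=np.zeros((3,3));b=np.zeros(3);R=[]
    for n,px in(("scene",p1),("side",p2)):
        o,d=ray(n,px);d=d/np.linalg.norm(d);M=np.eye(3)-np.outer(d,d);A+=M;b+=M@o
    return np.linalg.solve(A,b)
E
python3 - <<'E'
from h import *
guess={"scene":[(221.8,154.2),(267.6,135.8),(304.2,151.6)],"side":[(330.2,120.6),(364.8,139.6),(348.6,167.4)]}
out={}
for n in guess:
    im=cv2.imread(f"pics/{n}0.png");g=cv2.GaussianBlur(cv2.cvtColor(im,cv2.COLOR_BGR2GRAY),(3,3),0)
    sat=im.max(2).astype(int)-im.min(2)
    out[n]=[]
    for (u,v) in guess[n]:
        t=g[int(v)-2:int(v)+3,int(u)-2:int(u)+3].mean()
        rim=g[int(v)+10:int(v)+13,int(u)-2:int(u)+3].mean()
        m=((g>(t+rim)/2)).astype(np.uint8)
        k,l,st,ce=cv2.connectedComponentsWithStats(m)
        i=l[int(round(v)),int(round(u))]
        print(n,t,rim,st[i],ce[i],onz(n,(u,v),124)[:2],onz(n,ce[i],124)[:2]);out[n].append(ce[i])
for i in range(3): print(tri(guess["scene"][i],guess["side"][i]),tri(out["scene"][i],out["side"][i]))
# carton/tray
im=cv2.imread("pics/side0.png");
cv2.imwrite("pics/tray.png",cv2.resize(im[225:370,310:415],None,fx=4,fy=4,interpolation=cv2.INTER_CUBIC))
im=cv2.imread("pics/scene0.png");
cv2.imwrite("pics/tray2.png",cv2.resize(im[150:235,360:520],None,fx=4,fy=4,interpolation=cv2.INTER_CUBIC))
E
```

```text
scene 164.08 138.13333333333333 [212 147  20  14 222] [221.1802 153.7748] [ 595.2599 -304.6182] [ 593.9345 -306.9674]
scene 164.64 138.8 [258 130  19  12 187] [266.754  135.4492] [ 486.368 -221.462] [ 485.2926 -224.3001]
scene 164.28 140.86666666666667 [294 145  20  14 221] [303.6018 151.5068] [ 533.1265 -104.268 ] [ 533.1042 -105.8745]
side 175.44 102.66666666666667 [321 114  19  13 193] [329.829  120.0725] [ 587.3432 -308.0926] [ 588.6129 -310.5595]
side 175.44 108.13333333333334 [355 132  19  15 211] [364.1659 139.237 ] [ 478.587  -225.5562] [ 480.5054 -227.0782]
side 175.52 111.73333333333333 [338 158  20  17 256] [347.8555 166.5234] [ 526.6362 -106.6386] [ 528.835  -110.0356]
[ 587.7661 -310.3367  119.6416] [ 588.9484 -311.0048  121.4734]
[ 478.8836 -226.0447  120.6582] [ 480.7148 -227.1673  122.0347]
[ 527.0216 -107.2833  120.9592] [ 529.3745 -108.3211  122.9899]
```

```bash
sleep 1; ls pics
```

```text
crop_a.png
crop_b.png
scene0.png
side0.png
tray.png
tray2.png
```

View pics/tray.png

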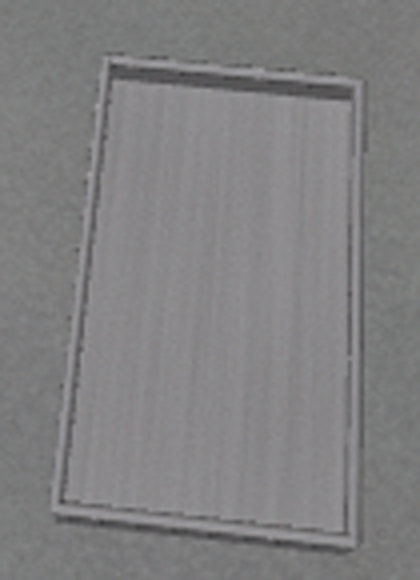

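View pics/tray2.png

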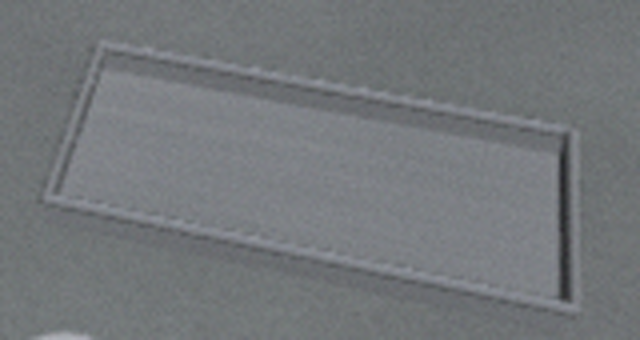

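```bash
python3 - <<'E'
from h import *
S=[((x+.5)/4-.5+310,(y+.5)/4-.5+225) for x,y in[(103,57),(364,82),(355,543),(52,515)]]
C=[((x+.5)/4-.5+360,(y+.5)/4-.5+150) for x,y in[(45,200),(100,42),(578,132),(578,310)]]
for n,P in(("side",S),("scene",C)):
    X=np.array([onz(n,p,26)[:2] for p in P]);c=X.mean(0);r=cv2.minAreaRect(X.astype(np.float32));yv=(X[2]+X[3]-X[0]-X[1])/2
    print(n,X.tolist(),c,r[1],np.linalg.norm(yv),np.arctan2(-yv[0],yv[1]))
# bystanders / carton corners side crop_b
B=[((x+.5)/5-.5+300,(y+.5)/5-.5+100) for x,y in[(62,133),(345,91),(498,436),(172,490)]]
X=np.array([onz("side",p,60)[:2] for p in B]);print("carton",X.tolist(),X.mean(0))
E
python3 - <<'E'
E
```

```text
side [[557.5162204154915, 78.19179021050218], [375.844311873983, 90.62677468574816], [400.0187015104557, 415.99630897891313], [577.9645259732291, 408.0917419677155]] [477.8359 248.2267] (330.5330810546875, 182.09324645996094) 328.39354602181294 -0.06799326097703835
scene [[563.8844972770895, 80.95579235108393], [383.95096942175473, 91.94579731985232], [407.22091437248025, 419.9208981581887], [583.0816786510196, 406.0583099375673]] [484.5345 249.7202] (328.7836608886719, 180.2688751220703) 327.22844944537934 -0.06493473442935417
carton [[648.9719512691518, -350.7639797152483], [459.5860393062429, -401.6113640682304], [373.5278110090449, -94.87035396765589], [565.8345849317416, -44.11775138917221]] [ 511.9801 -222.8409]
```

```bash
python3 - <<'E'
from h import *
for n,p in(("bottle",(322,262)),("jar",(267,250)),("can",(376,270))): print(n,onz("scene",p,0))
E
python3 -m crank '[[0,0,0,0,-0.125],[0,0,0,0,-0.125],[0,0,0,0,-0.125],[0,0,0,0,-0.125],[0,0,0,0,-0.125],[0,0,0,0,-0.125],[0,0,0,0,-0.125],[0,0,0,0,-0.125],[0,0,0,0,-0.125],[0,0,0,0,-0.125]]' 40
```

```text
bottle [772.8874   4.5241   0.    ]
jar [ 770.1438 -130.0573   -0.    ]
can [765.0575 127.4869   0.    ]
clock: 0.93
ee_pos: [145.2, -528.8, 238.1]
eef_rot: [[0.999, -0.002, 0.049], [-0.049, 0.008, 0.999], [-0.002, -1.0, 0.008]]
contact_force: [-0.2, -0.7, 0.4]
opening: 85.2
```

```bash
python3 -m crank '[[0,26,0,28,-0.049],[0,26,0,28,0],[0,26,0,28,0],[0,26,0,28,0],[0,26,0,28,0],[0,26,0,28,0],[0,26,0,28,0],[0,26,0,28,0],[0,26,0,28,0],[0,26,0,28,0]]'
```

```text
clock: 1.77
ee_pos: [408.7, -238.1, 237.0]
eef_rot: [[1.0, -0.005, -0.002], [0.002, 0.012, 1.0], [-0.005, -1.0, 0.012]]
contact_force: [-0.5, -0.3, 0.4]
opening: 85.2
```

```bash
python3 -m crank '[[0,25,0,27,0],[0,25,0,27,0],[0,25,0,27,0],[0,25,0,27,0],[0,18,0,20,0],[0,3,0,3,0],[0,0,0,0,0]]'; python3 - <<'E'
from h import *
s=bot.read_state();print(s["ee_pos"],s["contact_force"],bot.camera_info("wrist"))
im=bot.capture("wrist");cv2.imwrite("pics/w1.png",im[:,:,::-1])
E
```

```text
clock: 2.35
ee_pos: [536.8, -92.4, 236.1]
eef_rot: [[1.0, -0.007, -0.009], [0.009, 0.014, 1.0], [-0.007, -1.0, 0.014]]
contact_force: [1.3, -0.5, -1.0]
opening: 85.3
[536.7663 -92.4309 236.1129] [ 1.2984 -0.4654 -0.9891] {'camera_matrix': array([[309.7069,   0.    , 317.6375],
       [  0.    , 309.7069, 200.4082],
       [  0.    ,   0.    ,   1.    ]]), 'position': array([535.3755, -28.0026, 368.2199]), 'attitude': array([[ 0.9999,  0.011 , -0.0047],
       [ 0.0095, -0.9685, -0.2488],
       [-0.0073,  0.2487, -0.9686]])}
```

View pics/w1.png

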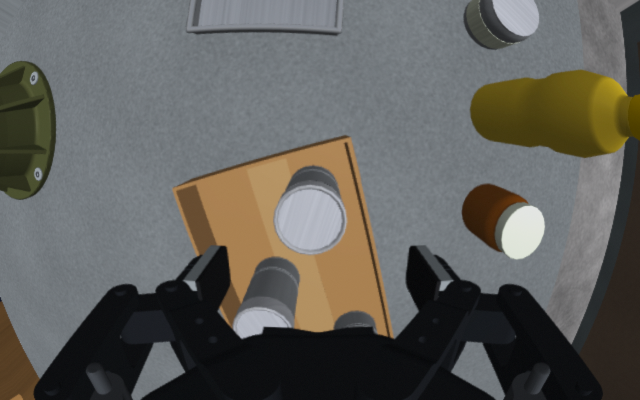

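The wrist view shows C's lid centred near (310,219), B's at (265,322), partly hidden, and the jar and bottle well to the right. I'll cast C's lid.

```bash
cat >> h.py <<'E'
def wray(ci,px,z):
    K=ci["camera_matrix"];v=np.array([px[0]-K[0,2],px[1]-K[1,2]]);r=np.linalg.norm(v);t=r/K[0,0]
    d=np.r_[v/r*np.sin(t),np.cos(t)];d=ci["attitude"]@d;p=ci["position"];return p+d*(z-p[2])/d[2]
E
python3 - <<'E'
from h import *
ci=bot.camera_info("wrist")
g=cv2.GaussianBlur(cv2.imread("pics/w1.png",0),(3,3),0)
m=(g>g[210:228,295:325].mean()-22).astype(np.uint8)
k,l,st,ce=cv2.connectedComponentsWithStats(m);i=l[219,310];print(st[i],ce[i])
print(wray(ci,ce[i],124),wray(ci,(310,219),124))
E
```

```text
[ 276  190   65   62 3151] [308.0048 220.0397]
[ 525.9503 -108.0813  124.    ] [ 527.6039 -107.1544  124.    ]
```

```bash
python3 -m crank '[[0,-8,0,-15,0],[0,0,5,0,0.009],[0,0,30,0,0],[0,0,30,0,0],[0,0,30,0,0],[0,0,15,0,0],[0,0,0,0,0]]'
```

```text
clock: 2.98
ee_pos: [523.8, -112.8, 122.5]
eef_rot: [[1.0, -0.004, 0.011], [-0.011, 0.013, 1.0], [-0.005, -1.0, 0.013]]
contact_force: [-1.4, 0.7, -0.7]
opening: 85.5
```

```bash
python3 -m crank '[[0,5,5,5,0.01],[0,0,15,0,0],[0,0,15,0,0],[0,0,6,0,0],[0,0,0,0,0]]'; python3 - <<'E'
from h import *
im=bot.capture("wrist");cv2.imwrite("pics/w2.png",im[:,:,::-1])
im=bot.capture("side");cv2.imwrite("pics/s2.png",cv2.resize(im[60:240,260:440,::-1],None,fx=3,fy=3))
E
```

```text
clock: 3.4
ee_pos: [530.4, -108.8, 83.8]
eef_rot: [[1.0, 0.001, 0.029], [-0.029, 0.011, 1.0], [0.0, -1.0, 0.011]]
contact_force: [-0.0, -0.0, -0.3]
opening: 85.4
```

View pics/w2.png

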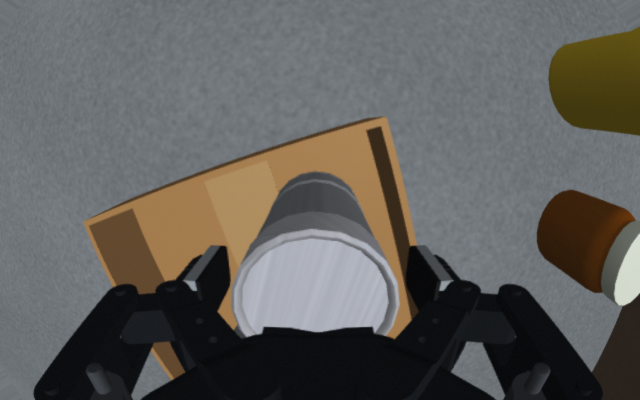

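View pics/s2.png

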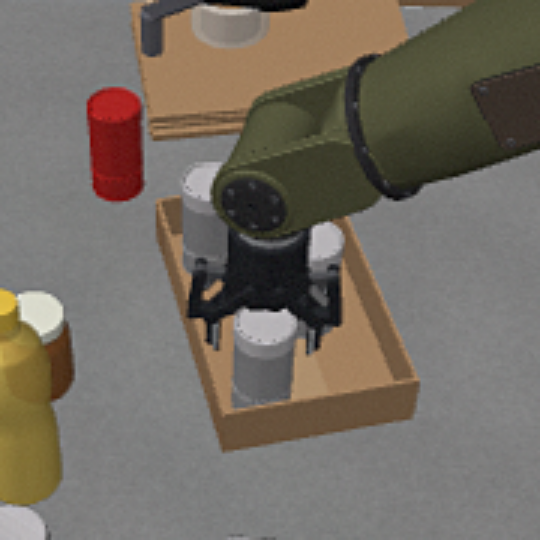

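```bash
python3 - <<'E'
from h import *
ci=bot.camera_info("wrist");s=bot.read_state()
for p in((236,293),(397,293),(316,231)):print(wray(ci,p,124))
gp=s["ee_pos"]-8*s["eef_rot"][:,1];print(gp)
c=bot.camera_info("side");q=c["camera_matrix"]@(c["attitude"].T@(gp-c["position"]));q=q[:2]/q[2];print(q,(q-[260,60])*3)
E
```

```text
[ 500.1105 -101.5233  124.    ]
[ 557.4483 -103.1411  124.    ]
[529.3423 -78.3364 124.    ]
[ 530.8046 -109.0198   92.9206]
[346.7558 174.0082] [260.2673 342.0247]
```

```bash
python3 -m crank '[[0,0,5,0,0.025],[1,0,0,0,0],[1,0,0,0,0],[1,0,0,0,0],[1,0,0,0,0],[1,0,0,0,0],[1,0,0,0,0],[1,0,0,0,0]]' 50
```

```text
clock: 4.17
ee_pos: [531.8, -109.2, 84.1]
eef_rot: [[0.999, 0.005, 0.052], [-0.052, 0.01, 0.999], [0.005, -1.0, 0.01]]
contact_force: [-0.0, 0.2, -4.9]
opening: 63.1
```

```bash
python3 -m crank '[[1,0,-8,0,0],[1,0,-15,0,0],[1,0,-30,0,0],[1,0,-30,0,-0.05],[1,0,-30,0,0],[1,0,-12,0,0],[1,0,0,0,0],[1,0,0,0,0]]'; python3 -c "
from h import *
s=bot.read_state();print(s['contact_force'],s['torque'],s['joint_torque'])"; python3 -m crank '[[1,0,0,0,0],[1,0,0,0,0]]'
```

```text
clock: 4.83
ee_pos: [529.7, -110.1, 216.3]
eef_rot: [[1.0, 0.002, -0.001], [0.001, 0.011, 1.0], [0.002, -1.0, 0.011]]
contact_force: [-1.2, 0.0, -5.1]
opening: 62.5
[-1.1642  0.0183 -5.143 ] [0.0055 0.2569 0.0178] [  0.0314 -58.5055 -38.8256   0.0474   0.3404  -0.0189]
clock: 5.0
ee_pos: [529.2, -109.9, 214.8]
eef_rot: [[1.0, -0.0, -0.0], [0.0, 0.012, 1.0], [-0.0, -1.0, 0.012]]
contact_force: [-0.2, -0.3, -5.6]
opening: 63.0
```

C weighs about 5.3 N (roughly 0.55 kg), so it is probably the full one. It can wait in the tray's far slot while I check the others.

```bash
python3 -m crank '[[1,-1,0,12,0],[1,-3,0,25,0],[1,-4,0,38,0],[1,-4,0,38,0],[1,-4,0,38,0],[1,-4,0,38,0],[1,-4,0,38,0],[1,-4,0,38,0],[1,-4,0,38,0],[1,-4,0,38,0]]'
```

```text
clock: 5.83
ee_pos: [486.8, 243.2, 207.9]
eef_rot: [[1.0, -0.018, 0.01], [-0.01, 0.01, 1.0], [-0.018, -1.0, 0.01]]
contact_force: [1.4, -1.0, -4.9]
opening: 62.9
```

```bash
python3 -m crank '[[1,0,0,36,0],[1,0,0,25,0],[1,0,0,14,0],[1,0,0,5,0],[1,0,0,0,0],[1,0,0,0,0]]'; python3 - <<'E'
from h import *
ci=bot.camera_info("wrist");im=bot.capture("wrist");cv2.imwrite("pics/w3.png",im[:,:,::-1])
im=bot.capture("side");cv2.imwrite("pics/s3.png",im[:,:,::-1])
E
```

```text
clock: 6.33
ee_pos: [480.2, 335.5, 201.6]
eef_rot: [[1.0, -0.028, 0.001], [-0.001, 0.006, 1.0], [-0.029, -1.0, 0.006]]
contact_force: [0.1, -0.2, -5.7]
opening: 62.5
```

View pics/w3.png

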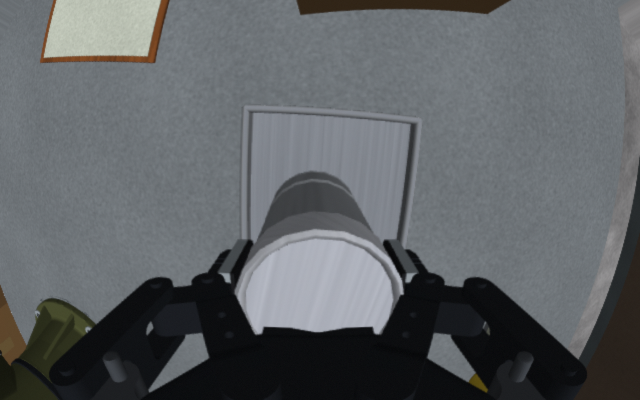

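View pics/s3.png

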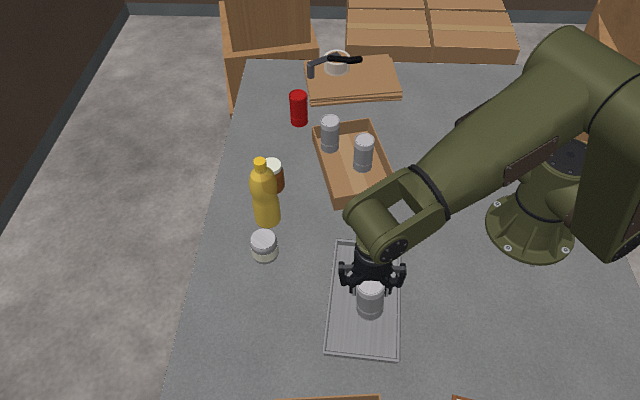

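```bash
python3 - <<'E'
from h import *
ci=bot.camera_info("wrist")
a=wray(ci,(245,106),26);b=wray(ci,(420,120),26);print(a,b,np.linalg.norm(a-b))
yv=np.array([.066,.998]);m=((a+b)/2)[:2];print(m,"slot +0.1:",m-yv*62.5,"mid",m-yv*162.5,"near",m-yv*262.5)
E
```

```text
[401.1564 416.3079  26.    ] [577.3351 403.2198  26.    ] 176.66416812009516
[489.2458 409.7638] slot +0.1: [485.1208 347.3888] mid [478.5208 247.5888] near [471.9208 147.7888]
```

```bash
python3 -m crank '[[1,5,5,8,0],[1,3,20,2,0],[1,1,28,0,0],[1,0,25,0,0],[1,0,15,0,0],[1,0,5,0,0],[1,0,0,0,0]]'
```

```text
clock: 7.02
ee_pos: [491.7, 342.4, 100.9]
eef_rot: [[1.0, -0.023, 0.011], [-0.011, 0.009, 1.0], [-0.023, -1.0, 0.009]]
contact_force: [-1.0, -0.5, -5.1]
opening: 62.5
```

```bash
python3 -m crank '[[1,-4,6,2,0],[1,0,4,0,0],[1,0,3,0,0],[1,0,2,0,0]]'; python3 -m crank '[[1,0,2,0,0],[1,0,0,0,0]]'
```

```text
clock: 7.35
ee_pos: [488.8, 345.0, 87.9]
eef_rot: [[1.0, -0.019, 0.012], [-0.012, 0.011, 1.0], [-0.019, -1.0, 0.011]]
contact_force: [0.3, 0.0, -5.4]
opening: 62.6
clock: 7.52
ee_pos: [489.0, 345.2, 86.4]
eef_rot: [[1.0, -0.018, 0.012], [-0.012, 0.012, 1.0], [-0.018, -1.0, 0.012]]
contact_force: [0.2, 0.2, -5.3]
opening: 62.8
```

```bash
python3 -m crank '[[1,0,2,0,0],[1,0,1,0,0],[1,0,1,0,0]]'; python3 -m crank '[[1,0,1,0,0],[1,0,1,0,0]]'
```

```text
clock: 7.77
ee_pos: [489.4, 345.6, 83.1]
eef_rot: [[1.0, -0.017, 0.012], [-0.012, 0.013, 1.0], [-0.017, -1.0, 0.013]]
contact_force: [-3.7, -0.2, 6.6]
opening: 62.9
clock: 7.93
ee_pos: [489.5, 346.2, 83.1]
eef_rot: [[1.0, -0.016, 0.012], [-0.012, 0.014, 1.0], [-0.016, -1.0, 0.014]]
contact_force: [-6.8, -1.8, 6.4]
opening: 62.7
```

```bash
python3 -m crank '[[0,0,0,0,0],[0,0,0,0,0],[0,0,0,0,0],[0,0,0,0,0],[0,0,0,0,0]]';  python3 -m crank '[[0,0,-15,0,0],[0,0,-30,0,0],[0,0,-35,0,0],[0,0,-35,0,0],[0,0,-20,0,-0.012],[0,0,-5,0,0],[0,0,0,0,0]]'; python3 - <<'E'
from h import *
ci=bot.camera_info("wrist");im=bot.capture("wrist");cv2.imwrite("pics/w4.png",im[:,:,::-1]);print(ci["position"])
E
```

```text
clock: 8.35
ee_pos: [490.7, 347.0, 85.3]
eef_rot: [[1.0, -0.012, 0.012], [-0.012, 0.017, 1.0], [-0.012, -1.0, 0.017]]
contact_force: [0.2, 0.0, 0.4]
opening: 85.1
clock: 8.93
ee_pos: [492.1, 344.0, 229.8]
eef_rot: [[1.0, -0.014, 0.0], [-0.0, 0.015, 1.0], [-0.014, -1.0, 0.015]]
contact_force: [0.3, 0.5, 0.4]
opening: 85.1
[492.1805 408.2691 361.95  ]
```

View pics/w4.png

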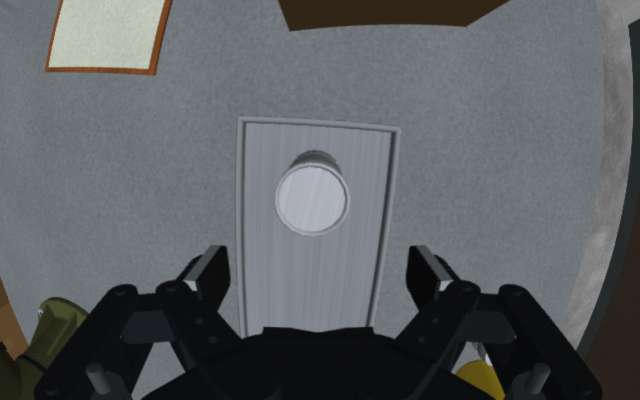

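C stands upright in the tray, its lid centred at (312,199). Next is B at about (482,-226).

```bash
python3 -m crank '[[0,0,-1,-20,0],[0,0,-2,-40,0],[0,0,-2,-40,0],[0,0,-2,-40,0],[0,0,-2,-40,0],[0,0,-2,-40,0],[0,0,-2,-40,0],[0,0,-2,-40,0],[0,0,-2,-40,0],[0,0,-2,-40,0]]'
```

```text
clock: 9.82
ee_pos: [485.4, -45.5, 223.9]
eef_rot: [[0.999, -0.04, -0.008], [0.008, 0.011, 1.0], [-0.04, -0.999, 0.011]]
contact_force: [0.2, 0.6, 0.4]
opening: 85.6
```

```bash
python3 -m crank '[[0,0,0,-34,0],[0,0,0,-34,0],[0,0,0,-34,0],[0,0,0,-28,0],[0,0,0,-20,0],[0,0,0,-10,0],[0,0,0,0,0],[0,0,0,0,0]]'; python3 - <<'E'
from h import *
ci=bot.camera_info("wrist");im=bot.capture("wrist");cv2.imwrite("pics/w5.png",im[:,:,::-1]);print(ci["position"])
E
```

```text
clock: 10.48
ee_pos: [480.1, -218.6, 207.6]
eef_rot: [[0.998, -0.058, 0.002], [-0.001, 0.019, 1.0], [-0.058, -0.998, 0.019]]
contact_force: [0.2, -0.4, -0.3]
opening: 85.3
[ 486.0792 -154.8687  339.8297]
```

View pics/w5.png

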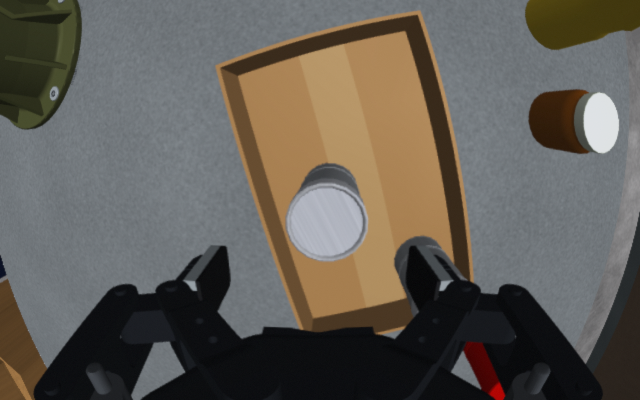

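The wrist view shows B's lid centred near (328,221), with A half behind the right finger at (415,255). The tool has drifted 3° off vertical, so I'll measure and watch the drift.

```bash
python3 - <<'E'
from h import *
ci=bot.camera_info("wrist")
for p in((288,222),(367,222),(328,183),(328,260)):print(wray(ci,p,124))
print(bot.read_state()["joints"])
E
python3 -m crank '[[0,0,-30,0,0],[0,0,-35,0,0],[0,0,-35,0,0],[0,0,-10,0,0],[0,0,0,0,0]]'
python3 -m crank '[[0,0,0,0,0],[0,0,0,0,0],[0,0,0,0,0],[0,0,0,0,0]]'
```

```text
[ 451.47   -225.7473  124.    ]
[ 509.7115 -224.7526  124.    ]
[ 480.8357 -196.1027  124.    ]
[ 481.388  -255.8542  124.    ]
[-0.4914  0.3122  1.589  -0.0113  1.3006 -0.4868]
clock: 10.95
ee_pos: [486.9, -213.0, 319.4]
eef_rot: [[0.998, -0.064, -0.005], [0.007, 0.022, 1.0], [-0.063, -0.998, 0.022]]
contact_force: [0.5, -0.2, 0.9]
opening: 85.5
clock: 11.28
ee_pos: [487.0, -209.8, 316.5]
eef_rot: [[0.998, -0.066, -0.009], [0.01, 0.023, 1.0], [-0.066, -0.998, 0.024]]
contact_force: [0.0, -0.7, -0.2]
opening: 85.1
```

```bash
python3 -m crank '[[0,0,15,0,0],[0,0,15,0,0],[0,0,15,0,0],[0,0,15,0,0],[0,0,15,0,0],[0,0,15,0,0],[0,0,15,0,0]]'; python3 -m crank '[[0,0,15,-5,0],[0,0,15,-5,0],[0,0,10,0,0.01]]'
```

```text
clock: 11.87
ee_pos: [478.5, -206.2, 204.0]
eef_rot: [[0.998, -0.07, -0.009], [0.01, 0.025, 1.0], [-0.069, -0.997, 0.026]]
contact_force: [0.6, -0.1, -0.3]
opening: 85.6
clock: 12.12
ee_pos: [473.9, -214.3, 158.4]
eef_rot: [[0.997, -0.075, 0.002], [0.001, 0.028, 1.0], [-0.075, -0.997, 0.028]]
contact_force: [0.8, 0.1, -0.6]
opening: 85.8
```

```bash
cat > j.py <<'E'
from h import *
s=bot.read_state();j=s["joints"];print("J",j,"pitch",j[1]+j[2]+j[4]-np.pi,"qd",s["qd"],"R1",s["eef_rot"][:,1],"p",s["ee_pos"])
E
python3 j.py; python3 -m crank '[[0,0,0,0,0]]' >/dev/null; python3 j.py;python3 -m crank '[[0,0,0,0,0]]'>/dev/null; python3 j.py;python3 -m crank '[[0,0,0,0,0]]'>/dev/null; python3 j.py;python3 -m crank '[[0,0,0,0,0]]'>/dev/null; python3 j.py
```

```text
J [-0.4904  0.3602  1.6484 -0.0113  1.212  -0.4855] pitch 0.07899027851315132 qd [ 0.006   0.1237  0.156   0.0024 -0.2689  0.1527] R1 [-0.0746  0.0278 -0.9968] p [ 473.9183 -214.3488  158.3758]
J [-0.4905  0.3629  1.6514 -0.0113  1.2106 -0.4843] pitch 0.0832766753999179 qd [-0.004  -0.0007 -0.009  -0.0002  0.0174 -0.0158] R1 [-0.0783  0.0298 -0.9965] p [ 472.8172 -213.7978  155.831 ]
J [-0.4904  0.3634  1.6518 -0.0112  1.2109 -0.484 ] pitch 0.08447359245167174 qd [ 0.0027  0.0142  0.0168  0.0011 -0.0069  0.011 ] R1 [-0.0794  0.0304 -0.9964] p [ 472.6132 -213.6014  155.4578]
J [-0.4901  0.3631  1.6516 -0.0112  1.2115 -0.4837] pitch 0.08465600096960557 qd [ 0.0032 -0.0031 -0.0064  0.0003  0.0071  0.0018] R1 [-0.0795  0.0306 -0.9964] p [ 472.6434 -213.4327  155.6428]
J [-0.4898  0.3625  1.651  -0.0111  1.2121 -0.4835] pitch 0.08399316604372409 qd [ 0.0039 -0.0062 -0.0057  0.0005  0.0074  0.0028] R1 [-0.0789  0.0303 -0.9964] p [ 472.8742 -213.3934  156.2187]
```

```bash
python3 -m crank '[[0,0,0,0,0],[0,0,0,0,0],[0,0,0,0,0],[0,0,0,0,0],[0,0,0,0,0],[0,0,0,0,0]]'>/dev/null; python3 j.py;  python3 -m crank '[[0,0,4,0,0],[0,0,4,0,0],[0,0,4,0,0],[0,0,4,0,0],[0,0,4,0,0],[0,0,4,0,0]]'>/dev/null; python3 j.py
```

```text
J [-0.489   0.3591  1.6487 -0.0111  1.2132 -0.4834] pitch 0.07947307551655669 qd [ 0.0003 -0.0019 -0.0004  0.0005 -0.0007  0.0016] R1 [-0.0749  0.0281 -0.9968] p [ 473.9139 -213.4821  158.8308]
J [-0.4895  0.3877  1.6767 -0.0114  1.1562 -0.4832] pitch 0.07909587178668076 qd [-0.0031  0.0653  0.0541  0.0005 -0.114   0.0004] R1 [-0.0746  0.0279 -0.9968] p [ 471.9945 -212.7558  132.7919]
```

```bash
python3 -m crank '[[0,6,0,-8,0],[0,4,8,-4,0],[0,0,12,0,0],[0,2,12,0,0],[0,0,12,0,0],[0,0,3,0,0]]'>/dev/null; python3 j.py;  python3 -m crank '[[0,0,0,0,0],[0,0,0,0,0],[0,0,0,0,0],[0,0,0,0,0],[0,0,0,0,0],[0,0,0,0,0]]'>/dev/null; python3 j.py
```

```text
J [-0.5019  0.4915  1.6673 -0.013   1.0612 -0.4931] pitch 0.07841941637306515 qd [-0.0009  0.0557 -0.0024  0.     -0.0623 -0.0012] R1 [-0.0741  0.0277 -0.9969] p [ 482.3295 -225.9446   79.8565]
J [-0.502   0.4931  1.6648 -0.0131  1.062  -0.4932] pitch 0.0782855139423635 qd [-0.     -0.0082 -0.0037  0.0011  0.0024  0.0005] R1 [-0.074   0.0276 -0.9969] p [ 483.0677 -226.4449   79.8629]
```

```bash
python3 -m crank '[[1,-2,0,1,0],[1,0,0,0,0],[1,0,0,0,0],[1,0,0,0,0],[1,0,0,0,0],[1,0,0,0,0],[1,0,0,0,0]]' 50; python3 j.py; python3 -m crank '[[1,0,-8,0,0],[1,0,-15,0,0],[1,0,-25,0,0],[1,0,-25,0,0],[1,0,-25,0,0],[1,0,-10,0,0],[1,0,0,0,0],[1,0,0,0,0]]'; python3 j.py; python3 -m crank '[[1,0,0,0,0],[1,0,0,0,0],[1,0,0,0,0]]'; python3 j.py
```

```text
clock: 15.03
ee_pos: [481.5, -225.6, 81.6]
eef_rot: [[0.997, -0.071, 0.003], [-0.001, 0.026, 1.0], [-0.071, -0.997, 0.026]]
contact_force: [0.4, -0.5, 1.1]
opening: 62.6
J [-0.502   0.4857  1.6714 -0.0129  1.0598 -0.4933] pitch 0.07527710071386196 qd [-0.0004  0.0019  0.0002 -0.     -0.0007  0.0006] R1 [-0.0713  0.0263 -0.9971] p [ 481.4608 -225.5614   81.5648]
clock: 15.7
ee_pos: [487.9, -227.7, 194.5]
eef_rot: [[0.997, -0.077, 0.003], [-0.001, 0.029, 1.0], [-0.077, -0.997, 0.029]]
contact_force: [-0.0, 0.6, -2.6]
opening: 62.7
J [-0.4997  0.3603  1.5576 -0.0117  1.3057 -0.4943] pitch 0.08204972857335546 qd [-0.0002 -0.0114 -0.0083  0.0003  0.0133 -0.001 ] R1 [-0.0773  0.0294 -0.9966] p [ 487.8798 -227.6573  194.4555]
clock: 15.95
ee_pos: [487.0, -227.2, 192.2]
eef_rot: [[0.997, -0.08, 0.003], [-0.001, 0.031, 1.0], [-0.08, -0.996, 0.031]]
contact_force: [-0.1, 0.3, -2.8]
opening: 62.2
J [-0.4998  0.3623  1.5605 -0.0117  1.3043 -0.4943] pitch 0.08555937237959776 qd [-0.001   0.0108  0.0118 -0.0004 -0.0055  0.0003] R1 [-0.0804  0.0311 -0.9963] p [ 487.0063 -227.2288  192.2408]
```

B reads about 2.7 N, so it is light. I'll carry it to the tray's middle slot.

```bash
python3 -m crank '[[1,0,-2,15,0],[1,0,-2,28,0],[1,0,-2,30,0],[1,0,-2,30,0],[1,0,-2,30,0],[1,0,-2,30,0],[1,0,-2,30,0],[1,0,-2,30,0],[1,0,-2,30,0],[1,0,-2,30,0]]'; python3 j.py
```

```text
clock: 16.78
ee_pos: [485.2, 67.2, 215.8]
eef_rot: [[0.996, -0.093, 0.011], [-0.008, 0.035, 0.999], [-0.093, -0.995, 0.034]]
contact_force: [-0.2, -1.0, -2.6]
opening: 62.5
J [0.0442 0.237  1.6672 0.0402 1.3291 0.0422] pitch 0.09174084185566844 qd [ 0.7518  0.0436 -0.1336  0.0718  0.0735  0.73  ] R1 [-0.093   0.0349 -0.9951] p [485.212   67.1949 215.78  ]
```

```bash
python3 -m crank '[[1,0,0,30,0],[1,0,0,30,0],[1,0,0,30,0],[1,0,0,28,0],[1,0,0,20,0],[1,0,0,12,0],[1,0,0,5,0],[1,0,0,0,0],[1,0,0,0,0]]'; python3 j.py
```

```text
clock: 17.53
ee_pos: [479.9, 238.3, 217.5]
eef_rot: [[0.995, -0.101, 0.003], [0.0, 0.033, 0.999], [-0.101, -0.994, 0.033]]
contact_force: [-0.1, -1.4, -3.0]
opening: 62.5
J [0.3633 0.3307 1.5428 0.0683 1.3519 0.3473] pitch 0.08379439322182858 qd [ 0.0059  0.0036  0.0062  0.0004 -0.0019 -0.0004] R1 [-0.1013  0.0327 -0.9943] p [479.9304 238.2839 217.52  ]
```

```bash
python3 -m crank '[[1,6,5,1,0],[1,6,18,1,0],[1,4,22,0,0],[1,3,22,0,0],[1,2,20,0,0],[1,0,12,0,0],[1,0,4,0,0],[1,0,0,0,0]]'; python3 j.py; python3 - <<'E'
from h import *
im=bot.capture("side");cv2.imwrite("pics/s6.png",cv2.resize(im[200:380,280:460,::-1],None,fx=3,fy=3))
E
```

```text
clock: 18.2
ee_pos: [494.0, 237.1, 106.7]
eef_rot: [[0.995, -0.1, 0.012], [-0.008, 0.033, 0.999], [-0.1, -0.994, 0.032]]
contact_force: [-0.0, -0.3, -1.9]
opening: 62.7
J [0.3526 0.4823 1.6085 0.0721 1.1345 0.3295] pitch 0.08363190935456721 qd [-0.0157  0.0095 -0.0006  0.0003  0.0011 -0.0032] R1 [-0.0998  0.0328 -0.9945] p [494.0336 237.0699 106.6783]
```

View pics/s6.png

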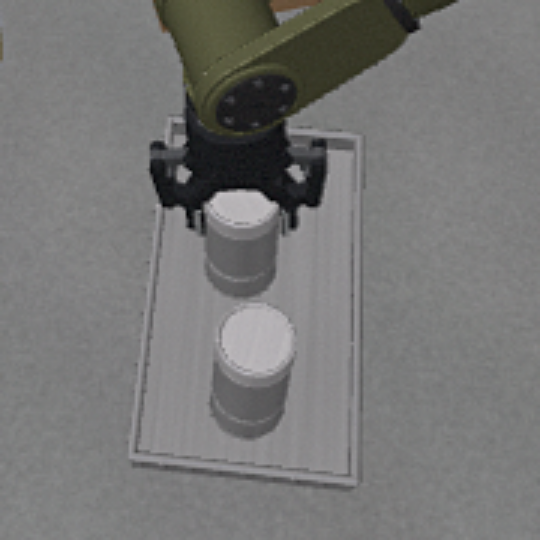

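The side crop shows B hanging over the middle of the tray at (240,240) and C standing at (250,370).

```bash
python3 -m crank '[[1,-3,4,5,0],[1,0,4,1,0],[1,0,4,0,0],[1,0,3,0,0]]'; python3 -m crank '[[1,0,2,0,0],[1,0,2,0,0]]'; python3 -m crank '[[1,0,2,0,0],[1,0,1,0,0]]'
```

```text
clock: 18.58
ee_pos: [491.2, 244.3, 94.9]
eef_rot: [[0.995, -0.094, 0.013], [-0.009, 0.035, 0.999], [-0.094, -0.995, 0.034]]
contact_force: [0.3, 0.1, -2.0]
opening: 62.7
clock: 18.75
ee_pos: [490.9, 244.6, 90.8]
eef_rot: [[0.996, -0.093, 0.012], [-0.009, 0.035, 0.999], [-0.094, -0.995, 0.034]]
contact_force: [0.2, 0.3, -2.0]
opening: 62.5
clock: 18.92
ee_pos: [490.6, 244.8, 87.5]
eef_rot: [[0.996, -0.093, 0.012], [-0.009, 0.035, 0.999], [-0.094, -0.995, 0.034]]
contact_force: [-0.1, -0.2, -2.7]
opening: 62.5
```

```bash
python3 -m crank '[[1,0,2,0,0],[1,0,2,0,0]]'; python3 -m crank '[[1,0,2,0,0]]';python3 -m crank '[[1,0,2,0,0]]'; python3 -m crank '[[1,0,2,0,0]]'
```

```text
clock: 19.08
ee_pos: [490.3, 244.9, 83.4]
eef_rot: [[0.996, -0.093, 0.012], [-0.009, 0.035, 0.999], [-0.093, -0.995, 0.034]]
contact_force: [0.3, -0.0, -2.9]
opening: 62.3
clock: 19.17
ee_pos: [490.2, 245.0, 81.3]
eef_rot: [[0.996, -0.093, 0.012], [-0.009, 0.036, 0.999], [-0.093, -0.995, 0.035]]
contact_force: [0.2, -0.3, -2.1]
opening: 62.5
clock: 19.25
ee_pos: [490.5, 245.5, 80.7]
eef_rot: [[0.996, -0.091, 0.012], [-0.009, 0.037, 0.999], [-0.092, -0.995, 0.036]]
contact_force: [-2.1, -1.9, 26.9]
opening: 62.4
clock: 19.33
ee_pos: [490.9, 246.0, 80.7]
eef_rot: [[0.996, -0.089, 0.012], [-0.009, 0.038, 0.999], [-0.09, -0.995, 0.037]]
contact_force: [-2.7, -3.6, 19.7]
opening: 62.5
```

```bash
python3 -m crank '[[1,0,2,0,0],[1,0,2,0,0],[1,0,2,0,0],[1,0,2,0,0],[1,0,2,0,0],[1,0,2,0,0]]'; python3 j.py
```

```text
clock: 19.83
ee_pos: [492.1, 247.3, 80.7]
eef_rot: [[0.997, -0.082, 0.012], [-0.008, 0.041, 0.999], [-0.082, -0.996, 0.04]]
contact_force: [-12.2, -6.6, 23.9]
opening: 62.1
J [0.3702 0.5145 1.6291 0.0778 1.061  0.34  ] pitch 0.06298805775841254 qd [ 0.0031 -0.003   0.0046  0.0022 -0.0111  0.0001] R1 [-0.0819  0.041  -0.9958] p [492.1371 247.294   80.7485]
```

```bash
python3 -m crank '[[1,-1,0,0,0],[0,0,0,0,0],[0,0,0,0,0],[0,0,0,0,0],[0,0,0,0,0]]';  python3 -m crank '[[0,0,-10,0,0],[0,-2,-20,0,0],[0,-2,-30,0,0],[0,-2,-35,0,0],[0,-2,-30,0,-0.012],[0,0,-15,0,0],[0,0,-5,0,0],[0,0,0,0,0]]'; python3 - <<'E'
from h import *
ci=bot.camera_info("wrist");im=bot.capture("wrist");cv2.imwrite("pics/w7.png",im[:,:,::-1]);np.savez("w7.npz",**ci)
E
```

```text
clock: 20.25
ee_pos: [491.8, 247.6, 82.1]
eef_rot: [[0.997, -0.079, 0.011], [-0.008, 0.042, 0.999], [-0.08, -0.996, 0.041]]
contact_force: [-0.7, 0.2, -0.2]
opening: 85.6
clock: 20.92
ee_pos: [495.1, 240.8, 236.7]
eef_rot: [[0.997, -0.081, -0.001], [0.004, 0.041, 0.999], [-0.08, -0.996, 0.041]]
contact_force: [0.2, 0.6, -0.0]
opening: 85.6
```

View pics/w7.png

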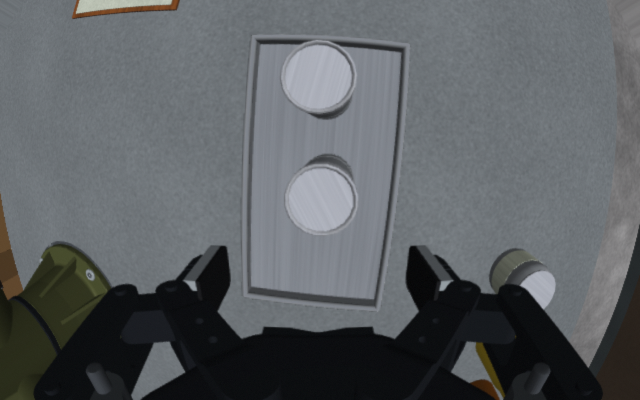

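C (lid at (319,77)) and B (lid at (321,199)) both stand upright in the tray. Now for A.

```bash
python3 -m crank '[[0,2,0,-15,0],[0,5,-1,-30,0],[0,5,-1,-33,0],[0,5,-1,-33,0],[0,5,-1,-33,0],[0,5,-1,-33,0],[0,5,-1,-33,0],[0,5,-1,-33,0],[0,5,-1,-33,0],[0,5,-1,-33,0]]'>/dev/null; python3 j.py; python3 -m crank '[[0,8,-1,-33,0],[0,8,-1,-33,0],[0,8,-1,-33,0],[0,8,-1,-33,0],[0,8,-1,-33,0],[0,5,-1,-20,0],[0,0,0,-10,0]]'; python3 j.py
```

```text
J [-0.2141  0.3701  1.5024  0.0179  1.3798 -0.2301] pitch 0.1107242648900364 qd [-0.7003  0.2855 -0.3114 -0.0775  0.0661 -0.6773] R1 [-0.1042  0.0406 -0.9937] p [539.0188 -75.5456 212.3192]
clock: 22.38
ee_pos: [583.0, -282.8, 190.4]
eef_rot: [[0.993, -0.121, -0.005], [0.011, 0.048, 0.999], [-0.121, -0.991, 0.049]]
contact_force: [-0.5, 0.7, -0.6]
opening: 85.4
J [-0.5024  0.6326  1.1665 -0.0161  1.4726 -0.5079] pitch 0.1300812056871914 qd [-0.1743  0.1518 -0.1613 -0.0202  0.0427 -0.1602] R1 [-0.1214  0.0484 -0.9914] p [ 582.9727 -282.8102  190.4078]
```

```bash
python3 -m crank '[[0,0,0,0,0.01],[0,0,0,0,0]]'>/dev/null; python3 j.py; python3 - <<'E'
from h import *
ci=bot.camera_info("wrist");im=bot.capture("wrist");cv2.imwrite("pics/w8.png",im[:,:,::-1]);np.savez("w8.npz",**ci)
E
```

```text
J [-0.5047  0.6367  1.1689 -0.0161  1.4712 -0.4967] pitch 0.13520989884805967 qd [-0.0064  0.0159  0.0143 -0.0029 -0.0047 -0.0158] R1 [-0.1257  0.0511 -0.9907] p [ 581.6988 -283.7891  186.7835]
```

View pics/w8.png

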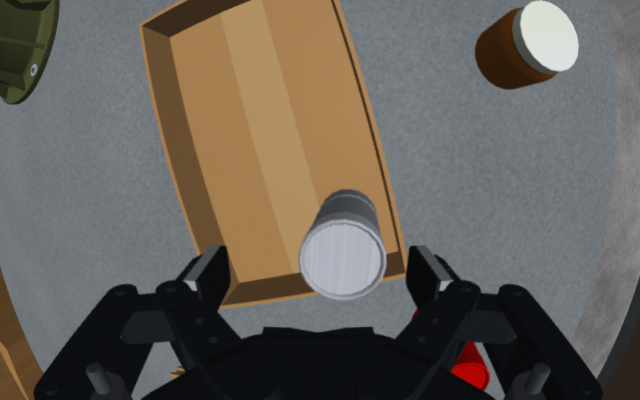

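```bash
python3 - <<'E'
from h import *
ci=bot.camera_info("wrist")
for p in((301,258),(386,258),(343,221),(343,299)):print(wray(ci,p,124))
print("red",onz("scene",(165,213),0),onz("side",(299,122),0))
s=bot.read_state();print(s["ee_pos"]-8*s["eef_rot"][:,1])
E
```

```text
[ 560.2872 -308.2975  124.    ]
[ 618.8293 -305.8717  124.    ]
[ 588.7978 -280.4453  124.    ]
[ 590.3732 -339.3676  124.    ]
red [ 717.2444 -431.5687    0.    ] [ 701.7377 -438.0497    0.    ]
[ 582.6622 -283.8527  194.7363]
```

```bash
python3 -m crank '[[0,8,0,-15,0],[0,8,0,-12,0],[0,3,10,-3,0],[0,2,12,0,0],[0,2,12,0,0],[0,2,12,0,0],[0,0,0,0,0]]'; python3 j.py
```

```text
clock: 23.18
ee_pos: [601.1, -302.0, 132.0]
eef_rot: [[0.992, -0.127, -0.001], [0.007, 0.052, 0.999], [-0.127, -0.991, 0.052]]
contact_force: [-0.2, -0.2, -0.4]
opening: 85.6
J [-0.5139  0.7449  1.1214 -0.0178  1.4121 -0.5138] pitch 0.13683510360855644 qd [ 0.0114 -0.0202  0.0082  0.0005  0.0101  0.0022] R1 [-0.1274  0.0517 -0.9905] p [ 601.0607 -301.9843  132.0024]
```

```bash
python3 -m crank '[[0,-4,0,-7,0],[0,-1,8,-2,0],[0,0,12,0,0],[0,0,12,0,0],[0,0,10,0,0],[0,0,3,0,0],[0,0,0,0,0]]'; python3 j.py
```

```text
clock: 23.77
ee_pos: [588.4, -308.3, 82.3]
eef_rot: [[0.992, -0.128, -0.001], [0.008, 0.052, 0.999], [-0.128, -0.99, 0.053]]
contact_force: [-0.1, -0.6, 0.4]
opening: 85.5
J [-0.5307  0.7786  1.1856 -0.0206  1.3151 -0.5285] pitch 0.13772023732539074 qd [ 0.0008  0.0086  0.0097 -0.0007 -0.0066  0.0006] R1 [-0.1284  0.0522 -0.9903] p [ 588.36   -308.2578   82.3416]
```

```bash
python3 -m crank '[[1,0,0,0,0],[1,0,0,0,0],[1,0,0,0,0],[1,0,0,0,0],[1,0,0,0,0]]' 50; python3 j.py;  python3 -m crank '[[1,0,2,0,0],[1,0,2,0,0],[1,0,2,0,0],[1,0,2,0,0]]'; python3 j.py
```

```text
clock: 24.18
ee_pos: [589.6, -308.5, 84.1]
eef_rot: [[0.992, -0.125, -0.001], [0.008, 0.051, 0.999], [-0.125, -0.991, 0.051]]
contact_force: [-0.2, 0.1, -3.4]
opening: 64.5
J [-0.5302  0.7772  1.1834 -0.0202  1.3152 -0.5284] pitch 0.13417923890138983 qd [ 0.0038 -0.0005  0.0011 -0.0008  0.0011  0.0008] R1 [-0.1252  0.0508 -0.9908] p [ 589.5582 -308.487    84.0894]
clock: 24.52
ee_pos: [591.4, -309.8, 82.8]
eef_rot: [[0.993, -0.115, -0.002], [0.007, 0.045, 0.999], [-0.115, -0.992, 0.046]]
contact_force: [2.9, 1.6, 7.2]
opening: 63.7
J [-0.5306  0.7772  1.1855 -0.0203  1.3015 -0.5285] pitch 0.12262636706964791 qd [-0.0008 -0.0012  0.0016  0.0027 -0.0429 -0.002 ] R1 [-0.1153  0.045  -0.9923] p [ 591.3648 -309.8365   82.8494]
```

```bash
python3 -m crank '[[1,0,3,0,0],[1,0,3,0,0],[1,0,3,0,0],[1,0,3,0,0],[1,0,3,0,0]]'; python3 j.py;  python3 -m crank '[[1,0,3,0,0],[1,0,3,0,0],[1,0,3,0,0],[1,0,3,0,0],[1,0,3,0,0]]'; python3 j.py
```

```text
clock: 24.93
ee_pos: [595.3, -310.7, 82.2]
eef_rot: [[0.995, -0.097, -0.004], [0.007, 0.037, 0.999], [-0.096, -0.995, 0.037]]
contact_force: [-5.6, 3.7, 16.8]
opening: 62.1
J [-0.5296  0.7753  1.1891 -0.018   1.2793 -0.5288] pitch 0.1020845820734455 qd [ 0.0019 -0.0041  0.0083  0.0098 -0.0501 -0.0005] R1 [-0.0966  0.0366 -0.9947] p [ 595.2737 -310.6898   82.2145]
clock: 25.35
ee_pos: [596.3, -311.4, 81.9]
eef_rot: [[0.996, -0.087, -0.004], [0.007, 0.031, 1.0], [-0.087, -0.996, 0.031]]
contact_force: [-3.7, 4.0, 17.7]
opening: 61.5
J [-0.5296  0.7723  1.1945 -0.0183  1.2654 -0.5288] pitch 0.0905720534528851 qd [ 0.0037 -0.0042  0.0088  0.0033 -0.0388  0.0008] R1 [-0.0868  0.0306 -0.9958] p [ 596.3438 -311.3887   81.9123]
```

```bash
python3 -m crank '[[1,0,4,0,0],[1,0,4,0,0],[1,0,4,0,0],[1,0,4,0,0],[1,0,4,0,0]]'; python3 j.py;  python3 -m crank '[[1,0,4,0,0],[1,0,4,0,0],[1,0,4,0,0],[1,0,4,0,0],[1,0,4,0,0]]'; python3 j.py
```

```text
clock: 25.77
ee_pos: [597.4, -312.7, 81.4]
eef_rot: [[0.997, -0.075, -0.005], [0.006, 0.023, 1.0], [-0.075, -0.997, 0.023]]
contact_force: [-11.0, 5.9, 29.2]
opening: 61.8
J [-0.5301  0.7689  1.2009 -0.0195  1.2484 -0.5287] pitch 0.0766356882532051 qd [-0.0008 -0.0085  0.0198 -0.0027 -0.0405 -0.001 ] R1 [-0.0753  0.0227 -0.9969] p [ 597.4022 -312.7338   81.4121]
clock: 26.18
ee_pos: [597.7, -313.8, 81.2]
eef_rot: [[0.998, -0.067, -0.005], [0.006, 0.016, 1.0], [-0.067, -0.998, 0.016]]
contact_force: [-13.2, 7.4, 31.5]
opening: 61.6
J [-0.5308  0.7653  1.2075 -0.0211  1.2346 -0.5286] pitch 0.06577380278493727 qd [-0.0007 -0.0081  0.0157 -0.0026 -0.0248  0.0012] R1 [-0.0667  0.016  -0.9976] p [ 597.7295 -313.814    81.1513]
```

```bash
python3 -m crank '[[1,0,4,0,0],[1,0,4,0,0],[1,0,4,0,0],[1,0,4,0,0],[1,0,4,0,0],[1,0,4,0,0],[1,0,4,0,0],[1,0,4,0,0]]'; python3 j.py;  python3 -m crank '[[1,0,4,0,0],[1,0,4,0,0],[1,0,4,0,0],[1,0,4,0,0],[1,0,4,0,0],[1,0,4,0,0],[1,0,4,0,0],[1,0,4,0,0]]'; python3 j.py
```

```text
clock: 26.85
ee_pos: [598.1, -315.7, 80.7]
eef_rot: [[0.999, -0.054, -0.005], [0.006, 0.005, 1.0], [-0.054, -0.999, 0.006]]
contact_force: [-11.8, 6.1, 29.3]
opening: 61.1
J [-0.5319  0.7602  1.2169 -0.0243  1.2141 -0.5282] pitch 0.04964766169004209 qd [-0.0008 -0.0064  0.0145 -0.0011 -0.0331 -0.0008] R1 [-0.0542  0.0055 -0.9985] p [ 598.1485 -315.705    80.7164]
clock: 27.52
ee_pos: [598.4, -316.7, 80.4]
eef_rot: [[0.999, -0.044, -0.005], [0.005, -0.003, 1.0], [-0.044, -0.999, -0.002]]
contact_force: [-17.1, 10.1, 33.0]
opening: 61.4
J [-0.5323  0.7556  1.2255 -0.0267  1.1975 -0.5274] pitch 0.036971152671566365 qd [ 0.0011 -0.0072  0.0131 -0.0037 -0.018   0.0005] R1 [-0.0443 -0.0027 -0.999 ] p [ 598.3771 -316.6937   80.4198]
```

```bash
python3 -m crank '[[1,0,-6,0,0],[1,0,-12,0,0],[1,0,-25,0,0],[1,0,-28,0,0],[1,0,-28,0,0],[1,0,-12,0,0],[1,0,0,0,0],[1,0,0,0,0],[1,0,0,0,0]]'; python3 j.py; python3 -m crank '[[1,0,0,0,0],[1,0,0,0,0]]'; python3 - <<'E'
from h import *
im=bot.capture("side");cv2.imwrite("pics/s9.png",im[:,:,::-1])
E
```

```text
clock: 28.27
ee_pos: [602.7, -315.8, 197.5]
eef_rot: [[0.999, -0.047, -0.005], [0.005, -0.001, 1.0], [-0.047, -0.999, -0.001]]
contact_force: [0.2, 2.0, -3.2]
opening: 61.3
J [-0.528   0.6535  1.1125 -0.0251  1.4153 -0.529 ] pitch 0.03972288340353014 qd [-0.0004  0.0072  0.0112 -0.0011 -0.0046 -0.0004] R1 [-0.0467 -0.0014 -0.9989] p [ 602.6549 -315.8255  197.5313]
clock: 28.43
ee_pos: [602.1, -315.5, 195.0]
eef_rot: [[0.999, -0.05, -0.005], [0.005, 0.0, 1.0], [-0.05, -0.999, 0.001]]
contact_force: [-0.3, -0.5, -3.5]
opening: 61.7
```

View pics/s9.png

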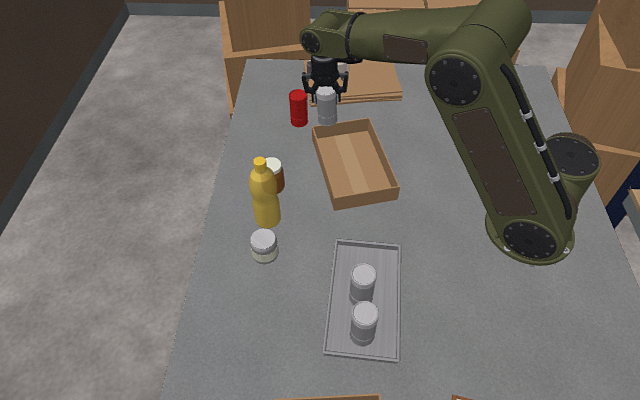

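A reads about 3.3 N, so it is light too, and C is the heaviest. The side view shows the carton empty and the tins at (363,285) and (364,322) in the tray. I'll place A in the near slot.

```bash
python3 -m crank '[[1,-3,-2,15,0],[1,-8,-2,28,0],[1,-8,-2,30,0],[1,-8,-2,30,0],[1,-8,-2,30,0],[1,-8,-2,30,0],[1,-8,-2,30,0],[1,-8,-2,30,0],[1,-8,-2,30,0],[1,-8,-2,30,0]]'>/dev/null; python3 j.py; python3 -m crank '[[1,-8,-1,30,0],[1,-7,-1,30,0],[1,-6,-1,28,0],[1,-5,0,22,0],[1,-3,0,14,0],[1,0,0,6,0],[1,0,0,0,0]]'; python3 j.py
```

```text
J [-0.1191  0.2967  1.6018 -0.0027  1.3061 -0.1155] pitch 0.06292338672507913 qd [ 0.6655 -0.3065  0.3322  0.0453 -0.0199  0.6515] R1 [-0.0627  0.0049 -0.998 ] p [520.4312 -26.0357 210.7879]
clock: 29.9
ee_pos: [486.8, 114.9, 214.3]
eef_rot: [[0.998, -0.067, -0.002], [0.003, 0.005, 1.0], [-0.067, -0.998, 0.005]]
contact_force: [0.1, 0.1, -3.6]
opening: 61.2
J [0.1515 0.2481 1.6553 0.0155 1.3035 0.1445] pitch 0.06535952878224993 qd [ 0.0035 -0.0014  0.009  -0.0039 -0.0028 -0.0078] R1 [-0.0668  0.005  -0.9978] p [486.7636 114.8869 214.3398]
```

```bash
python3 -m crank '[[1,0,0,14,0],[1,0,5,14,0],[1,0,20,4,0],[1,0,24,1,0],[1,0,24,0,0],[1,0,16,0,0],[1,0,8,0,0],[1,0,2,0,0],[1,0,0,0,0]]'; python3 j.py; python3 - <<'E'
from h import *
im=bot.capture("side");cv2.imwrite("pics/s10.png",cv2.resize(im[200:380,280:460,::-1],None,fx=3,fy=3))
E
```

```text
clock: 30.65
ee_pos: [481.7, 146.3, 108.8]
eef_rot: [[0.998, -0.067, 0.002], [-0.002, 0.004, 1.0], [-0.067, -0.998, 0.004]]
contact_force: [0.1, 0.4, -1.4]
opening: 61.5
J [0.2138 0.3853 1.7452 0.0204 1.0763 0.2055] pitch 0.06513438449033426 qd [-0.0069  0.0067 -0.0033  0.0011  0.0014 -0.0018] R1 [-0.0673  0.0038 -0.9977] p [481.6713 146.32   108.7928]
```

View pics/s10.png

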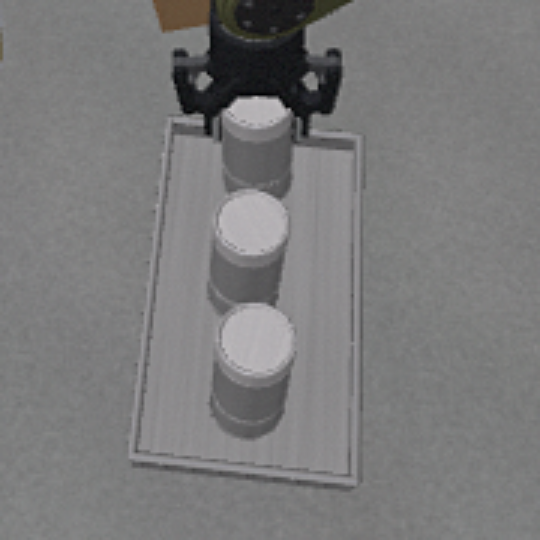

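```bash
python3 -m crank '[[1,0,5,0,0],[1,0,5,0,0],[1,0,4,0,0],[1,0,3,0,0]]'; python3 -m crank '[[1,0,2,0,0],[1,0,2,0,0],[1,0,2,0,0]]'; python3 -m crank '[[1,0,2,0,0],[1,0,1,0,0]]'
```

```text
clock: 31.03
ee_pos: [482.6, 146.5, 94.0]
eef_rot: [[0.998, -0.061, 0.003], [-0.002, 0.005, 1.0], [-0.061, -0.998, 0.005]]
contact_force: [-0.0, 0.6, -3.5]
opening: 61.4
clock: 31.28
ee_pos: [482.3, 146.6, 87.6]
eef_rot: [[0.998, -0.06, 0.003], [-0.002, 0.005, 1.0], [-0.06, -0.998, 0.005]]
contact_force: [0.4, 1.0, -1.9]
opening: 61.4
clock: 31.45
ee_pos: [482.1, 146.6, 84.1]
eef_rot: [[0.998, -0.061, 0.003], [-0.002, 0.005, 1.0], [-0.061, -0.998, 0.005]]
contact_force: [-0.1, 0.6, -2.8]
opening: 61.6
```

```bash
python3 -m crank '[[1,0,2,0,0],[1,0,1,0,0]]'; python3 -m crank '[[1,0,1,0,0],[1,0,1,0,0]]'; python3 -m crank '[[1,0,1,0,0],[1,0,1,0,0]]'
```

```text
clock: 31.62
ee_pos: [481.9, 146.6, 80.9]
eef_rot: [[0.998, -0.06, 0.002], [-0.002, 0.005, 1.0], [-0.06, -0.998, 0.005]]
contact_force: [-0.2, -0.1, -2.2]
opening: 61.6
clock: 31.78
ee_pos: [482.0, 147.0, 79.8]
eef_rot: [[0.998, -0.06, 0.002], [-0.002, 0.006, 1.0], [-0.06, -0.998, 0.006]]
contact_force: [-9.0, -0.5, 21.6]
opening: 61.0
clock: 31.95
ee_pos: [482.0, 147.1, 79.9]
eef_rot: [[0.998, -0.06, 0.002], [-0.002, 0.006, 1.0], [-0.06, -0.998, 0.006]]
contact_force: [-5.5, -1.4, 11.8]
opening: 61.3
```

```bash
python3 -m crank '[[1,0,3,0,0],[1,0,3,0,0],[1,0,3,0,0],[1,0,3,0,0],[1,0,3,0,0],[1,0,3,0,0],[1,0,3,0,0],[1,0,3,0,0]]'; python3 j.py
```

```text
clock: 32.62
ee_pos: [481.7, 149.1, 79.2]
eef_rot: [[0.998, -0.055, 0.001], [-0.001, 0.008, 1.0], [-0.055, -0.998, 0.008]]
contact_force: [-19.4, -4.8, 41.0]
opening: 61.5
J [0.2184 0.4265 1.7686 0.0234 0.9984 0.2064] pitch 0.05193777953181744 qd [ 0.0023 -0.0035  0.006   0.0002 -0.0123  0.0008] R1 [-0.0548  0.0079 -0.9985] p [481.6829 149.115   79.1631]
```

```bash
python3 -m crank '[[1,0,0,0,0],[1,0,0,0,0],[0,0,0,0,0],[0,0,0,0,0],[0,0,0,0,0],[0,0,0,0,0]]';  python3 -m crank '[[0,0,-10,0,0],[0,-1,-20,0,0],[0,-1,-30,0,0],[0,-1,-35,0,0],[0,-1,-25,0,0],[0,0,-8,0,0],[0,0,0,0,0]]'; python3 - <<'E'
from h import *
ci=bot.camera_info("wrist");im=bot.capture("wrist");cv2.imwrite("pics/w11.png",im[:,:,::-1])
E
```

```text
clock: 33.12
ee_pos: [482.5, 149.3, 81.0]
eef_rot: [[0.999, -0.052, 0.001], [-0.001, 0.009, 1.0], [-0.052, -0.999, 0.009]]
contact_force: [-0.7, 0.9, -0.1]
opening: 85.6
clock: 33.7
ee_pos: [484.6, 147.9, 216.8]
eef_rot: [[0.999, -0.054, 0.001], [-0.001, 0.008, 1.0], [-0.054, -0.998, 0.008]]
contact_force: [-1.4, 0.3, -0.2]
opening: 85.6
```

View pics/w11.png

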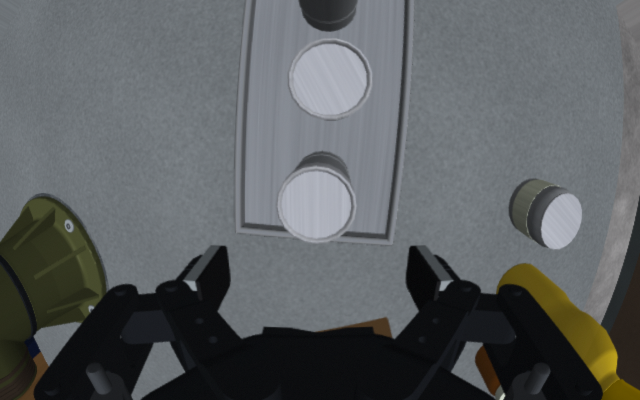

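A stands upright at (317,204), with B at (330,79) behind it. I'll go back to C, which was tin number one out and is the heaviest.

```bash
python3 -m crank '[[0,0,0,15,0],[0,0,0,25,0],[0,0,0,30,0],[0,0,0,30,0],[0,0,0,30,0],[0,0,0,22,0],[0,0,0,15,0],[0,0,0,6,0],[0,0,0,0,0]]'; python3 j.py; python3 - <<'E'
from h import *
ci=bot.camera_info("wrist");im=bot.capture("wrist");cv2.imwrite("pics/w12.png",im[:,:,::-1])
E
```

```text
clock: 34.5
ee_pos: [480.9, 326.3, 202.2]
eef_rot: [[0.997, -0.072, 0.004], [-0.004, -0.001, 1.0], [-0.072, -0.997, -0.001]]
contact_force: [-0.8, -0.7, 0.3]
opening: 85.1
J [0.5189 0.4343 1.4349 0.0363 1.3359 0.5137] pitch 0.06351737205432872 qd [ 0.0024  0.0207  0.0172 -0.0033 -0.0111 -0.0063] R1 [-0.0725 -0.0007 -0.9974] p [480.8712 326.3191 202.1808]
```

View pics/w12.png

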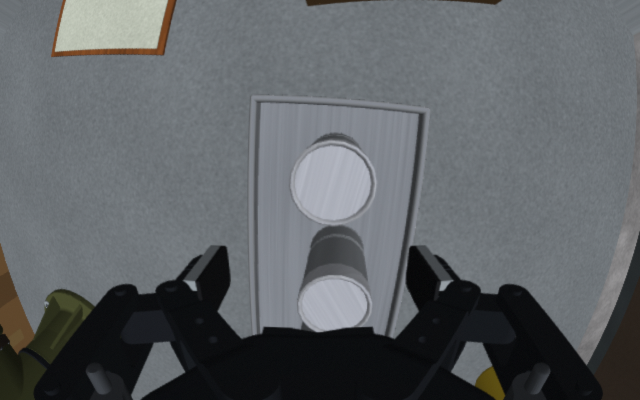

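```bash
python3 - <<'E'
from h import *
ci=bot.camera_info("wrist")
for p in((291,182),(376,182),(333,140),(333,224),(299,303),(371,303),(335,276)):print(wray(ci,p,123))
E
```

```text
[454.7538 347.662  123.    ]
[513.9452 348.4242 123.    ]
[483.9722 377.0087 123.    ]
[484.3734 317.1969 123.    ]
[457.8161 247.9734 123.    ]
[516.0283 249.7365 123.    ]
[486.4896 274.6012 123.    ]
```

```bash
python3 -m crank '[[0,4,0,10,0],[0,4,5,9,0],[0,2,15,2,0],[0,1,20,0,0],[0,0,20,0,0],[0,0,10,0,0],[0,0,0,0,0]]'; python3 j.py
```

```text
clock: 35.13
ee_pos: [488.7, 341.7, 125.7]
eef_rot: [[0.997, -0.074, 0.01], [-0.011, -0.002, 1.0], [-0.074, -0.997, -0.003]]
contact_force: [-0.6, -0.2, -0.3]
opening: 85.1
J [0.5347 0.5469 1.4563 0.0384 1.2037 0.5302] pitch 0.06530130683307256 qd [-0.0128 -0.0018 -0.0006 -0.003   0.0105 -0.0048] R1 [-0.0742 -0.0023 -0.9972] p [488.6761 341.7021 125.7283]
```

```bash
python3 -m crank '[[0,-1,0,6,-0.01],[0,0,8,1,0],[0,0,12,0,0],[0,0,12,0,0],[0,0,8,0,0],[0,0,2,0,0],[0,0,0,0,0]]'; python3 j.py
```

```text
clock: 35.72
ee_pos: [485.4, 349.0, 81.8]
eef_rot: [[0.997, -0.072, 0.0], [-0.0, -0.001, 1.0], [-0.072, -0.997, -0.001]]
contact_force: [0.8, -0.7, -0.7]
opening: 85.5
J [0.5476 0.6038 1.4803 0.0407 1.1197 0.5291] pitch 0.06221143849278832 qd [ 0.0019  0.0108  0.0065 -0.0001 -0.007  -0.0009] R1 [-0.0718 -0.0009 -0.9974] p [485.4408 348.9611  81.8162]
```

```bash
python3 -m crank '[[1,-1,0,-1,0],[1,0,0,0,0],[1,0,0,0,0],[1,0,0,0,0],[1,0,0,0,0],[1,0,0,0,0]]' 60; python3 j.py; python3 -m crank '[[1,0,2,0,0],[1,0,2,0,0],[1,0,3,0,0],[1,0,3,0,0],[1,0,3,0,0],[1,0,3,0,0]]'; python3 j.py
```

```text
clock: 36.22
ee_pos: [484.9, 347.9, 83.1]
eef_rot: [[0.998, -0.07, 0.0], [-0.0, -0.0, 1.0], [-0.07, -0.998, -0.0]]
contact_force: [0.5, 0.9, -2.7]
opening: 62.9
J [0.5468 0.5991 1.4845 0.0404 1.1184 0.5283] pitch 0.06038364133218721 qd [-0.0003 -0.0017  0.0016 -0.0007 -0.0002  0.0019] R1 [-0.0701 -0.0001 -0.9975] p [484.8566 347.9164  83.1183]
clock: 36.72
ee_pos: [486.9, 350.0, 82.5]
eef_rot: [[0.998, -0.059, 0.0], [-0.0, 0.007, 1.0], [-0.059, -0.998, 0.007]]
contact_force: [-9.7, -9.4, 27.2]
opening: 63.3
J [0.5478 0.5994 1.4852 0.0413 1.1045 0.5287] pitch 0.04753035554215845 qd [ 0.0014 -0.0024  0.0044  0.0003 -0.0179  0.0008] R1 [-0.0595  0.007  -0.9982] p [486.8502 350.0229  82.4762]
```

```bash
python3 -m crank '[[1,0,3,0,0],[1,0,3,0,0],[1,0,3,0,0],[1,0,3,0,0],[1,0,3,0,0],[1,0,3,0,0],[1,0,3,0,0],[1,0,3,0,0]]'; python3 j.py
```

```text
clock: 37.38
ee_pos: [487.6, 350.6, 82.2]
eef_rot: [[0.999, -0.051, 0.0], [0.0, 0.011, 1.0], [-0.051, -0.999, 0.011]]
contact_force: [-13.8, -9.8, 30.1]
opening: 62.3
J [0.5484 0.5972 1.4893 0.0406 1.0932 0.5292] pitch 0.03804667535278572 qd [ 0.0007 -0.0037  0.0063  0.0004 -0.0144 -0.0008] R1 [-0.051   0.0111 -0.9986] p [487.5746 350.6248  82.2459]
```

```bash
python3 -m crank '[[1,0,-6,0,0],[1,0,-14,0,0],[1,0,-25,0,0],[1,0,-30,0,0],[1,0,-30,0,0],[1,0,-30,0,0],[1,0,-30,0,0],[1,0,-25,0,0],[1,0,-12,0,0],[1,0,-4,0,0]]'; python3 -m crank '[[1,0,-2,0,0],[1,0,-1,0,0]]'; python3 j.py;  python3 - <<'E'
from h import *
for n in("scene","side"):
    im=bot.capture(n);cv2.imwrite(f"pics/{n}13.png",im[:,:,::-1])
E
```

```text
clock: 38.22
ee_pos: [496.4, 346.9, 293.6]
eef_rot: [[0.998, -0.061, 0.0], [-0.0, 0.005, 1.0], [-0.061, -0.998, 0.005]]
contact_force: [0.2, 0.3, -5.5]
opening: 62.6
clock: 38.38
ee_pos: [496.5, 346.8, 296.4]
eef_rot: [[0.998, -0.061, 0.0], [-0.0, 0.005, 1.0], [-0.061, -0.998, 0.005]]
contact_force: [0.1, -0.1, -5.4]
opening: 62.6
J [0.5356 0.4205 1.2351 0.0354 1.5358 0.5338] pitch 0.04982017703558794 qd [ 0.0001  0.0041 -0.0076  0.0011  0.0181  0.001 ] R1 [-0.0608  0.005  -0.9981] p [496.4816 346.8412 296.4261]
```

View pics/scene13.png

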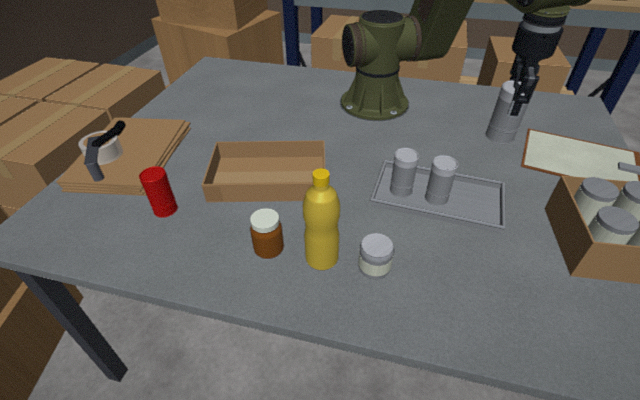

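View pics/side13.png

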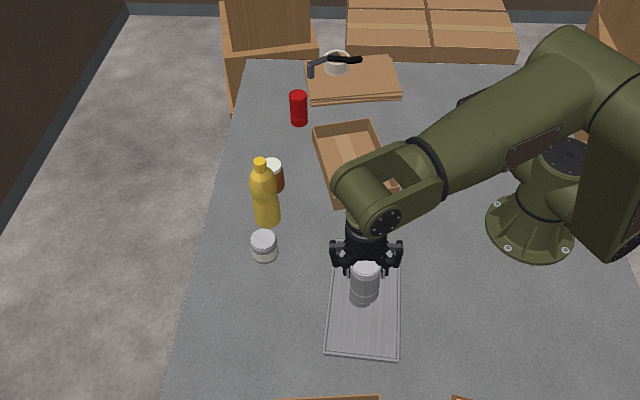

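Scene view: the two light tins stand upright in the tray at (404,172) and (440,180). C is held up at (508,110), and the bottle, jar and can have not moved. I'll settle for two rows, check once more and hand in.

```bash
python3 -m crank '[[1,0,0,0,0],[1,0,0,0,0]]'; python3 j.py; python3 - <<'E'
from workcell import bot
print(bot.finish_job())
E
```

```text
clock: 38.65
ee_pos: [496.0, 346.6, 293.6]
eef_rot: [[0.998, -0.065, 0.0], [-0.0, 0.003, 1.0], [-0.065, -0.998, 0.003]]
contact_force: [0.1, -0.5, -6.4]
opening: 62.2
J [0.5358 0.4229 1.2381 0.0354 1.5347 0.5338] pitch 0.05415085068718639 qd [ 0.0012  0.0114  0.0105  0.0016 -0.0034  0.0011] R1 [-0.0645  0.0028 -0.9979] p [496.0014 346.6385 293.6453]
the job is handed in; nothing more can be done
None
```

The heaviest tin is held up in the gripper, and the two lighter ones stand upright in the steel tray. I handed the job in at about 38.7 s of the 72 s allowed.

- **Weights:** I lifted all three tins out of the carton one at a time. The wrist force read about 5.4 N for the tin nearest the tray, about 2.7 N for the middle one and about 3.3 N for the far one. The first is therefore the full tin. It waited in the tray while I weighed the others, and read about 5.4 N again when I picked it back up.
- **Last checks:** The final pictures show both light tins upright in the tray, the carton empty, and the bottle, jar and can where they were. I estimate the held tin's underside at about 21 cm above the table, from the tool height. The arm was almost still.
- **Not perfect:**
  - The tool drifted off vertical on the longer carries, reaching 7.9° at worst. I straightened it by pressing tins gently onto the carton or tray floor, with readings mostly up to about 33 N and once 41 N, through the tin rather than the gripper's body.
  - It still leaned about 3.7° at the end, so the held tin is probably not exactly vertical. I did not measure its lean separately.
  - The far tin slid about 8 to 10 mm in the carton during one of those presses.
  - The last force reading was 6.4 N, a little above the 5.4 N weight. I put that down to the arm settling.

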